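# Line up the blanks in the marking machine and shut its guard

## Task

Slide the clear guard of the marking machine fully open, push the three wooden blanks back into one straight row, each with its long side flush against the fence at the far side of the bay, then slide the guard fully shut over them. Leave the other things on the bench where they are.

Things in the scene. Friction and masses are not known exactly. Their poses are not given: they have to be found in the camera images.
- machine: Low grey benchtop marking machine, fixed, 240 (x) x 580 (y) mm, 110 mm tall without guard. Origin: centre of its underside, at bench height. Own x points away from the robot (turned up to 0.2 rad), y to the left. Left of y -15 mm it is a closed hood; right of that an open-topped loading bay. Two rails for the guard, 8 mm wide, tops 126 mm up, run along its near and far edges.
- bay (a point): Centre of the loading bay's flat bed, 60 mm above the bench, at x 0, y -140 mm in the machine's frame; same axes. The bay is 170 mm (x) by 250 mm (y) inside, with walls 50 mm high all round; its left wall is the hood. The far wall is the fence.
- fence (a point): Middle of the aluminium fence's face, at bed height (60 mm above the bench), at x +85 mm, y -140 mm in the machine's frame; same axes, so the bay lies towards its -x. The face is flat, 50 mm high, and runs along y over all 250 mm of the bay.
- guard (a joint): Clear sliding guard over the bay: panel 196 (x) x 262 (y) x 8 mm, dark edging, underside 112 mm above the bench. Value in m: 0 = fully shut at its stop, 0.265 = fully open, over the hood. Opens along the machine's +y (left). About 3 N moves it; it stays where left, has no latch, and starts shut or up to 60 mm ajar.
- guard_handle (a point): Centre of the guard's aluminium grip bar, 152 mm above the bench; bar 110 mm along the machine's x, 14 mm thick (y), 20 mm tall, 22 mm of air between it and the panel, on two posts 90 mm apart. In the machine's frame: x 0, y = -140 mm + guard value. Can be pinched from above across its 14 mm, or pushed sideways.
- blank_right: The right one of three equal loose wooden blanks on the bed of the bay, 40 mm (own x) by 60 mm (own y), 40 mm tall, about 75 g, with two dark dowel holes on top. Origin: centre of its underside. At the start it lies upright, 60 mm side roughly along the fence (within about 0.3 rad), 20 to 55 mm short of it.
- blank_middle: The middle one of three equal loose wooden blanks on the bed of the bay, 40 mm (own x) by 60 mm (own y), 40 mm tall, about 75 g, with two dark dowel holes on top. Origin: centre of its underside. At the start it lies upright, 60 mm side roughly along the fence (within about 0.3 rad), 20 to 55 mm short of it.
- blank_left: The left one of three equal loose wooden blanks on the bed of the bay, 40 mm (own x) by 60 mm (own y), 40 mm tall, about 75 g, with two dark dowel holes on top. Origin: centre of its underside. At the start it lies upright, 60 mm side roughly along the fence (within about 0.3 rad), 20 to 55 mm short of it.
- tape: Bystander on the bench: an orange tape measure, 72 x 40 mm, 62 mm tall. Not part of the job.
- screwdriver: Bystander on the bench: a screwdriver lying down. Not part of the job.
- wrench: Bystander on the bench: a steel wrench lying flat. Not part of the job.
- hammer: Bystander on the bench: a hammer lying down. Not part of the job.
- offcut: Bystander on the bench: a plain offcut of the same wood as the blanks, 140 x 45 mm, 40 mm tall, without holes. Not part of the job.
- glue: Bystander on the bench: a white glue bottle with a cap, 60 mm across, 130 mm tall, standing. Not part of the job.
- level: Bystander on the bench: a red spirit level 300 mm long, 24 mm thick, 50 mm tall, standing on edge. Not part of the job.
Mind the look-alikes: they are no part of the job. What is shaped like the blank_right but purple or turquoise is not meant.

How it is judged:
On the way, in this order (a step that is already met when the one before it is completed fails the run):
1. the guard is slid fully open (at least 225 of its 265 mm) (value of joint guard above 0.225 m), for 0.1 s.
2. the three blanks are in a row, flush against the fence (x of blank_right in the frame of fence between -0.025 and -0.015 m and y of blank_right in the frame of fence between -0.125 and 0.125 m and z of blank_right in the frame of fence between -0.01 and 0.01 m and angle between the y axis of each of blank_right, blank_middle, blank_left and the y axis of machine, either way round below 0.07 rad and angle between each of blank_right, blank_middle, blank_left's own z axis and vertical below 0.08 rad and x of blank_middle in the frame of fence between -0.025 and -0.015 m and y of blank_middle in the frame of fence between -0.125 and 0.125 m and z of blank_middle in the frame of fence between -0.01 and 0.01 m and x of blank_left in the frame of fence between -0.025 and -0.015 m and y of blank_left in the frame of fence between -0.125 and 0.125 m and z of blank_left in the frame of fence between -0.01 and 0.01 m), for 0.2 s.
3. the guard is slid fully shut over them (value of joint guard below 0.006 m), for 0.2 s.
At the end, for the whole second after the job is handed in: The guard is shut (within 6 mm of its stop) and still; all three blanks lie upright and still on the bed, their long sides along the fence within 0.07 rad and within 5 mm of it (blank centre 20 mm +- 5 mm from the fence's face), inside the bay (all of step 2 and value of joint guard below 0.006 m and velocity of joint guard between -0.01 and 0.01 m/s and linear speed of each of blank_right, blank_middle, blank_left below 0.02 m/s); the robot touches nothing.
It fails at once if a bystander on the bench is moved by more than 40 mm (distance of any of tape, screwdriver, wrench, hammer, offcut, glue, level from where it was at the start of the episode above 0.04 m).
It also fails if it takes over 67 s, if anything falls off the work surface, if the arm or the gripper's body presses on something with over 40 N, if the wrist force passes 120 N, or if a joint passes its speed limit or range.

## Robot

A 7-joint arm with a two-finger parallel gripper is mounted at the origin on the work surface. World frame = base frame: x ahead of the robot, y to its left, z up, the work surface at z = 0. Lengths are in m, angles in rad, forces in N, time in s.
With the tool pointing down it reaches from about 0.425 to 0.8 m from the base axis. Payload 8.3 kg.
Tool frame: the origin (TCP) lies between the finger pads; the fingertips stand 8 mm ahead of it and the grasp point (between the pads) lies 11 mm behind it (r.nose_length is the distance from the TCP to the fingertips, in m); z points along the fingers, y is the line along which they close (so a half turn about z gives the same grasp; the last joint's range is limited). The gripper opens to 85 mm and grips with 20 to 120 N. Pads are 22 mm wide; open, the fingers measure 114 mm over their backs; the gripper's body (76 mm by 85 mm) begins 54 mm behind the grasp point. The pads swing forward as they close: fully open they stand 13 mm farther back than shut.
Start: joints at [-1.348, 0.383, 0.016, 1.37, -0.006, 1.388, -0.046], TCP at [0.176, 0.6, 0.239] pointing down, gripper open.
Joint ranges: [-2.95, 2.95], [-0.25, 2.06], [-1.52, 1.56], [0.18, 2.33], [-1.44, 4.58], [0.02, 2.06], [-3.01, 3.01]. Speed limits (rad/s): [2.39, 2.39, 3.01, 3.01, 3.14, 3.14, 3.14].

## Interface

Orientations are given as a unit quaternion [x, y, z, w].
In Python, from plant import r gives the robot as it stands.
- The arm moves only by the tool servo_tool, never from a script. Its arguments are lists of equal length, an entry for each row: "xyz": the shift along the tool's x, y, z in units of 50 mm (1.0 is 50 mm), a list of three; "turn": the turn, a rotation vector about the tool's x, y, z in units of 10 degrees (1.0 is 10 degrees), a list of three. A call has 1 to 10 rows; each row is the pose to reach, as a shift and turn from the pose commanded when the call began, along the tool's axes at that moment; what a row does not reach only later rows make up. A row lasts 1/8 s, in which the tool goes at most 62.5 mm and 10.7 degrees, less where a joint would pass 70% of its speed; a pose out of reach is approached as far as the arm can. A call with a gripper value outside its range is refused whole. "grip" is the opening, from 0 (shut) to 1 (fully open), set as the call begins (left out, the last holds). The fingers move at their own pace and stop on an object; "newtons" is the grip in N (left out, the last holds). Time passes only in rows, so rows that repeat a pose let the fingers close. It gives the time, the measured TCP pose, the force, the opening and the grip force at its end, in the units of the state.
- r.sense(): the state, without advancing time (a new reading comes with each control period).
- r.camera(name): name is "side" or "top" or "wrist"; returns the picture (420x560x3 uint8, blue, green, red); there is no depth.
- r.calibration(name): a dict with "intrinsics" (3x3 intrinsics, pixels), "world_from_camera" (4x4, takes a point from camera to world coordinates). Camera axes: x right, y down, z forward; pixel columns grow to the right and rows downward; lengths in m; the calibration is good to about 2 mm. The wrist camera is an equidistant fisheye: a pixel r from the principal point sees the ray r / f radians off the axis. A picture is of the moment at which its call begins: read the wrist's pose just before it. calibration takes no time and is no camera call; for the wrist camera it gives the pose at the moment of the call.
- r.close_job(): hands the job in; it is judged then, once.
Trained networks look in the newest picture that a camera, given by its name, has taken for a name from the list of things; names that differ only in an ending like _2 or _b are one class to them, and where a whole thing is asked for, a point or a joint stands for the part that bears it (a point fixed in the world has none). Each returns a list of dicts, best first, with "conf" (0 to 1); they miss things now and then, are a little off and sometimes report something else, mostly with a low value. They report only what shows in the picture. A call takes as long as a camera call. They do not tell look-alikes from the thing itself.
- r.look_for(camera, thing): "point" ([x, y, z] in m, in the coordinates of the camera as it stood for that picture, good to about 4 mm: the middle of the surface that is visible of it).
- r.regions_of(camera, thing): "region" (420x560 bool, what is visible of it).
The state is a dict: "time": time; "joint_positions": joint angles; "qvel": joint speeds; "tau": joint torques, N m; "eef_pos": TCP position; "ee_rot": TCP orientation; "contact_force": force on the tool from outside, world axes, zero at the start; "torque": the same for the moment, N m; "gripper_width": finger opening in m; "grasp_force": force on a finger pad.
Only numpy, scipy, OpenCV 4.12 (cv2) and the standard library are available. Lean on these libraries where they do the work, as an engineer would, in place of code of your own. Each camera call takes 0.05 s, during which the arm holds its last target. There are 200 camera calls.

## Working session

There is one attempt and no reset: what is moved stays moved. The work goes in short steps, Python scripts to look and compute and a tool call to move; the robot and the scene stay as the last step left them, time stands still between calls to the robot, and variables do not carry over. Pictures are saved under pics/ and viewed, at most 10 in all, crops included, and the job is handed in when it is done.

Besides the shell and the picture viewer there is one more tool, called after "Request:" as name(argument=value, ...) on one line, values as JSON. servo_tool: Moves the arm, as the interface text tells. Its arguments: {"type":"object","properties":{"xyz":{"type":"array","items":{"type":"array","items":{"type":"number"}}},"turn":{"type":"array","items":{"type":"array","items":{"type":"number"}}},"grip":{"type":"number"},"newtons":{"type":"number"}},"required":["xyz","turn"]}

```bash
mkdir -p pics; cat > h.py <<'E'
import numpy as np, cv2
from scipy.spatial.transform import Rotation as R
from plant import r
def cam(n):
    c=r.calibration(n); return np.array(c["intrinsics"]),np.array(c["world_from_camera"])
def world(n,p):
    K,T=cam(n); return T[:3,:3]@np.array(p)+T[:3,3]
def pix(n,P):
    K,T=cam(n); q=T[:3,:3].T@(np.array(P)-T[:3,3]); q=K@q; return q[:2]/q[2]
def onplane(n,uv,z):
    K,T=cam(n); d=T[:3,:3]@np.linalg.inv(K)@np.array([uv[0],uv[1],1.]); return T[:3,3]+d*(z-T[2,3])/d[2]
def rel(P,yaw=None):
    "shift (tool units) to world P and z turn units to tool yaw"
    s=r.sense(); q=R.from_quat(s["ee_rot"])
    return np.round(q.inv().apply(np.array(P)-s["eef_pos"])/.05,2)
E
python3 - <<'E'
from h import *
s=r.sense(); print(s["time"],s["eef_pos"],s["ee_rot"],R.from_quat(s["ee_rot"]).as_matrix().round(2))
ims=[]
for n in("top","side"):
    im=r.camera(n); cv2.imwrite(f"pics/{n}0.png",im)
    print(n,cam(n)[1].round(3).tolist(),cam(n)[0].tolist())
    for t in("machine","guard","guard_handle","blank_left"):
        for d in r.look_for(n,t)[:5]: print(n,t,round(d["conf"],2),world(n,d["point"]).round(3),pix(n,world(n,d["point"])).round())
E
```

```text
0.0 [0.17602197 0.59917465 0.23825204] [ 1.42366052e-01  9.89813563e-01 -1.00126790e-03 -1.25087602e-04] [[-0.96  0.28 -0.  ]
 [ 0.28  0.96 -0.  ]
 [-0.   -0.   -1.  ]]
top [[-0.019, -0.991, 0.135, 0.373], [-1.0, 0.021, 0.012, 0.075], [-0.015, -0.135, -0.991, 1.351], [0.0, 0.0, 0.0, 1.0]] [[418.2993350123916, 0.0, 271.26170597837876], [0.0, 418.2993350123916, 215.55908442156024], [0.0, 0.0, 1.0]]
top machine 0.87 [ 0.543 -0.007  0.109] [304. 215.]
top guard 0.67 [ 0.55  -0.1    0.119] [335. 211.]
top guard 0.41 [ 0.538 -0.009  0.108] [305. 216.]
top guard_handle 0.57 [ 0.55  -0.101  0.117] [335. 211.]
top guard_handle 0.4 [0.557 0.325 0.005] [200. 217.]
side [[0.984, -0.137, 0.116, 0.36], [-0.18, -0.727, 0.663, -0.916], [-0.007, -0.673, -0.739, 1.214], [0.0, 0.0, 0.0, 1.0]] [[545.8664467815976, 0.0, 273.1195099477094], [0.0, 545.8664467815976, 211.55881483659635], [0.0, 0.0, 1.0]]
side machine 0.93 [ 0.541 -0.108  0.11 ] [289. 264.]
side guard 0.86 [ 0.549 -0.117  0.12 ] [293. 264.]
side guard_handle 0.72 [ 0.546 -0.12   0.123] [292. 264.]
side guard_handle 0.69 [ 0.707 -0.075  0.083] [348. 251.]
side blank_left 0.4 [ 0.559 -0.367  0.022] [318. 374.]
```

View pics/top0.png

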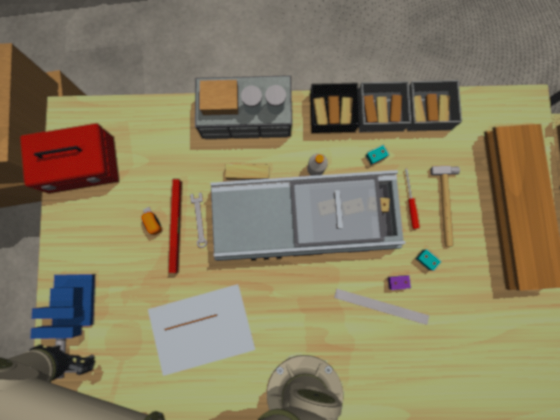

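View pics/side0.png

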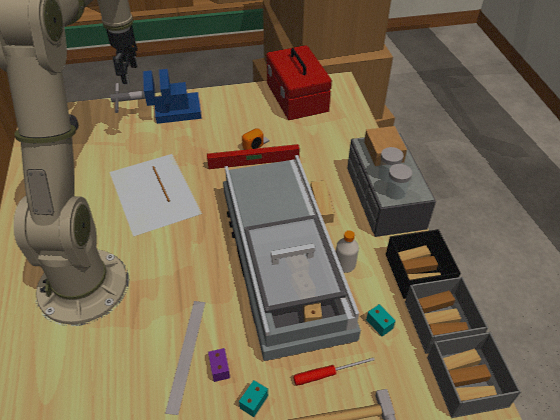

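```bash
python3 - <<'E'
from h import *
im=cv2.imread("pics/top0.png")[165:265,205:410]
cv2.imwrite("pics/top0c.png",cv2.resize(im,None,fx=3.9,fy=3.9,interpolation=cv2.INTER_CUBIC))
for n in("top","side"):
    r.camera(n)
    for t in("machine","guard"):
        for d in r.regions_of(n,t)[:1]:
            m=d["region"].astype(np.uint8); c=max(cv2.findContours(m,0,2)[0],key=cv2.contourArea)
            P=np.array([onplane(n,p,.11 if t=="machine" else .12)[:2] for p in c[:,0].astype(float)],np.float32)
            print(n,t,d["conf"],[ (np.round(v,4) if np.isscalar(v) else np.round(v,4).tolist()) for v in cv2.minAreaRect(P)])
E
```

```text
top machine 0.85 [[0.5414, -0.0138], [0.2439, 0.5644], np.float64(3.0415)]
top guard 0.72 [[0.5515, -0.1045], [0.1982, 0.2644], np.float64(3.0595)]
side machine 0.94 [[0.5381, -0.035], [0.2583, 0.6359], np.float64(1.7119)]
side guard 0.76 [[0.5508, -0.1034], [0.1993, 0.2757], np.float64(2.4738)]
```

View pics/top0c.png

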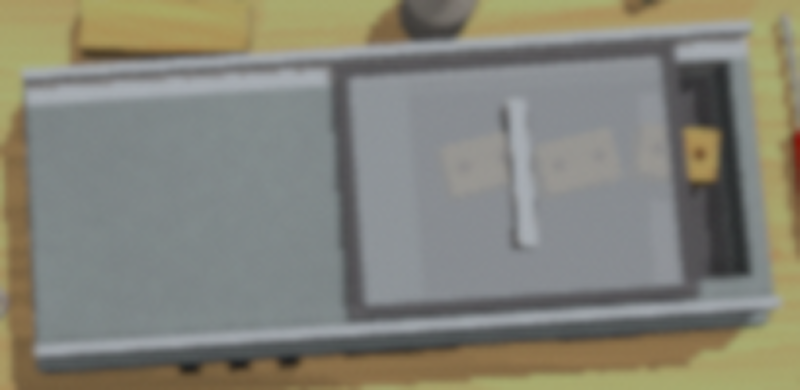

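```bash
python3 - <<'E'
from h import *
print(onplane("top",(338.6,209.1),.16),onplane("side",(292.5,255),.16))
print(rel([.45,.3,.25]))
q=R.from_quat(r.sense()["ee_rot"]); y=q.as_matrix()[:,1]
print(np.degrees(np.arctan2(-y[0],y[1])))
E
```

```text
[ 0.55039576 -0.10382911  0.16      ] [ 0.54635656 -0.11983381  0.16      ]
[-6.94 -4.21 -0.21]
-16.372405664560272
```

Request:
servo_tool(xyz=[[-6.9,-4.2,-0.2],[-6.9,-4.2,-0.2],[-6.9,-4.2,-0.2],[-6.9,-4.2,-0.2],[-6.9,-4.2,-0.2],[-6.9,-4.2,-0.2],[-6.9,-4.2,-0.2],[-6.9,-4.2,-0.2],[-6.9,-4.2,-0.2],[-6.9,-4.2,-0.2]], turn=[[0,0,-0.5],[0,0,-1],[0,0,-1.5],[0,0,-1.94],[0,0,-1.94],[0,0,-1.94],[0,0,-1.94],[0,0,-1.94],[0,0,-1.94],[0,0,-1.94]], grip=1)

```text
time: 2.05
eef_pos: [0.4469, 0.3023, 0.2492]
ee_rot: [-0.028, 1.0, 0.0, -0.0]
contact_force: [-0.9, 0.5, -0.2]
gripper_width: 0.0856
grasp_force: 0.0
```

```bash
python3 - <<'E'
from h import *
print(r.sense()["time"],r.sense()["eef_pos"],rel([.55,-.105,.23]))
E
```

```text
2.05 [0.44694719 0.3022908  0.24919692] [-1.61 -8.25  0.38]
```

Request:
servo_tool(xyz=[[-1.6,-8.25,0.2],[-1.6,-8.25,0.2],[-1.6,-8.25,0.2],[-1.6,-8.25,0.2],[-1.6,-8.25,0.2],[-1.6,-8.25,0.2],[-1.6,-8.25,0.2],[-1.6,-8.25,0.2],[-1.6,-8.25,0.2],[-1.6,-8.25,0.2]], turn=[[0,0,0],[0,0,0],[0,0,0],[0,0,0],[0,0,0],[0,0,0],[0,0,0],[0,0,0],[0,0,0],[0,0,0]])

```text
time: 3.3
eef_pos: [0.5498, -0.1045, 0.2392]
ee_rot: [-0.028, 1.0, 0.0, -0.0]
contact_force: [-0.7, -0.7, -0.1]
gripper_width: 0.0855
grasp_force: 0.0
```

```bash
python3 - <<'E'
from h import *
K,T=cam("wrist"); s=r.sense(); print(s["time"],s["eef_pos"],T.round(3).tolist(),K[0])
im=r.camera("wrist"); cv2.imwrite("pics/w1.png",im)
for t in("guard","guard_handle","blank_left"):
    for d in r.look_for("wrist",t)[:4]: print(t,round(d["conf"],2),(T[:3,:3]@d["point"]+T[:3,3]).round(3))
E
```

```text
3.3 [ 0.5498245  -0.10447946  0.23922629] [[-0.056, 0.962, 0.266, 0.482], [0.998, 0.054, 0.016, -0.108], [0.001, 0.267, -0.964, 0.373], [0.0, 0.0, 0.0, 1.0]] [325.1922621    0.         277.68234319]
guard 0.97 [ 0.533 -0.106  0.118]
guard_handle 0.63 [ 0.532 -0.107  0.12 ]
blank_left 0.66 [ 0.694 -0.06   0.095]
```

View pics/w1.png

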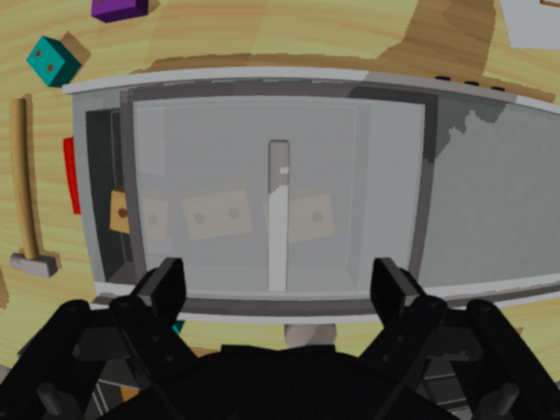

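Request:
servo_tool(xyz=[[0,0,1],[0,0,1.95],[0,0,1.95],[0,0,1.95]], turn=[[0,0,0],[0,0,0],[0,0,0],[0,0,0]])

```text
time: 4.0
eef_pos: [0.5506, -0.107, 0.1437]
ee_rot: [-0.026, 1.0, -0.0, 0.001]
contact_force: [0.1, -0.2, 0.4]
gripper_width: 0.0855
grasp_force: 0.0
```

Request:
servo_tool(xyz=[[0,0,0],[0,0,0],[0,0,0],[0,0,0],[0,0,0],[0,0,0],[0,0,0],[0,0,0]], turn=[[0,0,0],[0,0,0],[0,0,0],[0,0,0],[0,0,0],[0,0,0],[0,0,0],[0,0,0]], grip=0, newtons=25)

```text
time: 5.0
eef_pos: [0.5498, -0.1065, 0.1422]
ee_rot: [-0.026, 1.0, 0.0, 0.0]
contact_force: [-1.5, 1.4, 5.5]
gripper_width: 0.0137
grasp_force: 26.4
```

Request:
servo_tool(xyz=[[0,0.4,0],[0,0.9,0],[0,1.4,0],[0,1.9,0],[0,2.4,0],[0,2.9,0],[0,3.4,0],[0,3.8,0],[0,4.1,0],[0,4.1,0]], turn=[[0,0,0],[0,0,0],[0,0,0],[0,0,0],[0,0,0],[0,0,0],[0,0,0],[0,0,0],[0,0,0],[0,0,0]])

```text
time: 6.25
eef_pos: [0.5403, 0.0996, 0.1422]
ee_rot: [-0.027, 1.0, 0.0, 0.002]
contact_force: [6.8, 3.3, -0.9]
gripper_width: 0.0137
grasp_force: 27.4
```

Request:
servo_tool(xyz=[[0,0.1,0],[0,0.15,0],[0,0.15,0]], turn=[[0,0,0],[0,0,0],[0,0,0]])

```text
time: 6.62
eef_pos: [0.5401, 0.1049, 0.1422]
ee_rot: [-0.026, 1.0, -0.0, 0.002]
contact_force: [5.9, -0.0, -0.3]
gripper_width: 0.0134
grasp_force: 27.1
```

Request:
servo_tool(xyz=[[0,0,0],[0,0,0],[0,0,0],[0,0,0],[0,0,-1],[0,0,-2],[0,0,-2]], turn=[[0,0,0],[0,0,0],[0,0,0],[0,0,0],[0,0,0],[0,0,0],[0,0,0]], grip=0.6)

```text
time: 7.5
eef_pos: [0.5406, 0.1057, 0.2462]
ee_rot: [-0.026, 1.0, 0.001, 0.004]
contact_force: [0.3, 0.1, 0.1]
gripper_width: 0.0513
grasp_force: 0.0
```

Request:
servo_tool(xyz=[[0.2,-1,0],[0.4,-2,0],[0.6,-3,0],[0.6,-4,0],[0.6,-5,0],[0.6,-5.2,0],[0.6,-5.2,0]], turn=[[0,0,0],[0,0,0],[0,0,0],[0,0,0],[0,0,0],[0,0,0],[0,0,0]], grip=0.35)

```text
time: 8.38
eef_pos: [0.5218, -0.1561, 0.241]
ee_rot: [-0.026, 1.0, 0.0, -0.001]
contact_force: [-1.2, 0.3, 0.3]
gripper_width: 0.0297
grasp_force: 0.0
```

```bash
cat >> h.py <<'E'
def fish(uv,K,T,z):
    d=(np.array(uv,float)-[K[0,2],K[1,2]])/[K[0,0],K[1,1]]; th=np.linalg.norm(d)
    v=np.array([*(d/th*np.sin(th)),np.cos(th)]); v=T[:3,:3]@v
    return T[:3,3]+v*(z-T[2,3])/v[2]
E
python3 - <<'E'
from h import *
K,T=cam("wrist"); s=r.sense(); print(s["time"],s["eef_pos"],s["gripper_width"])
im=r.camera("wrist"); cv2.imwrite("pics/w2.png",im); L=r.look_for("wrist","blank_left"); RG=r.regions_of("wrist","blank_left")
for d in L[:6]: print("wrist",round(d["conf"],2),(T[:3,:3]@d["point"]+T[:3,3]).round(3))
im=r.camera("top"); cv2.imwrite("pics/t2.png",im)
for d in r.look_for("top","blank_left")[:6]: print("top",round(d["conf"],2),world("top",d["point"]).round(3))
for d in RG[:6]:
    m=d["region"].astype(np.uint8); c=max(cv2.findContours(m,0,2)[0],key=cv2.contourArea)
    P=np.array([fish(p,K,T,.1)[:2] for p in c[:,0]],np.float32); print(round(d["conf"],2),c[:,0].mean(0).round(),[np.round(v,3).tolist() for v in cv2.minAreaRect(P)])
a=cv2.imread("pics/t2.png")[165:265,205:410]
a=cv2.resize(a,(560,273),interpolation=2); w=cv2.imread("pics/w2.png")
cv2.imwrite("pics/c2.png",cv2.resize(np.vstack([w[:320],a]),None,fx=1,fy=1))
E
```

```text
8.375 [ 0.52181399 -0.15609837  0.2410451 ] 0.02974834072283849
wrist 0.73 [ 0.56  -0.088  0.098]
top 0.8 [ 0.563 -0.082  0.102]
0.86 [346. 244.] [[0.561, -0.087], [0.053, 0.061], 13.748]
```

View pics/c2.png

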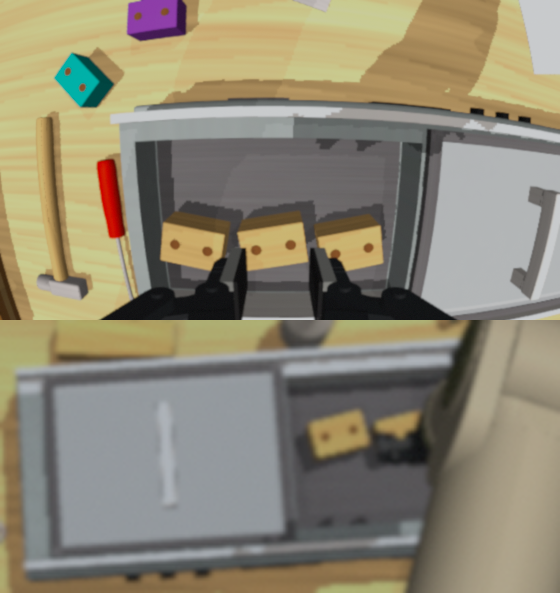

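```bash
python3 - <<'E'
from h import *
K,T=cam("wrist"); s=r.sense(); print(s["time"])
M=lambda p:R.from_euler('z',-.05).apply(p)
O=np.array([.545,-.0138,0])
for n,a,b in(("L",(336,255),(368,247)),("M",(256,250),(290,245)),("R",(175,244),(207,251))):
    A,B=fish(a,K,T,.1),fish(b,K,T,.1); c=(A+B)/2; d=B-A
    print(n,c.round(3),"holes",np.linalg.norm(d).round(3),"yaw",np.arctan2(-d[0],d[1]).round(3))
# bay features: near wall inner edge top left corners
for n,uv,z in(("near wall inner R",(137,141),.11),("near wall inner L",(425,131),.11),("near bed edge R",(162,200),.06),("hood wall L bottom",(385,200),.06),("fence base M?",(277,290),.06)): print(n,fish(uv,K,T,z).round(3))
E
```

```text
8.625
L [ 0.568 -0.081  0.1  ] holes 0.031 yaw 0.297
M [ 0.568 -0.155  0.1  ] holes 0.031 yaw 0.214
R [ 0.573 -0.232  0.1  ] holes 0.031 yaw -0.15
near wall inner R [ 0.474 -0.278  0.11 ]
near wall inner L [ 0.451 -0.029  0.11 ]
near bed edge R [ 0.539 -0.273  0.06 ]
hood wall L bottom [ 0.526 -0.042  0.06 ]
fence base M? [ 0.635 -0.148  0.06 ]
```

Request:
servo_tool(xyz=[[0.2,0,0.8],[0.2,0,1.6],[0.2,0,2.4],[0.2,0,3.0],[0.2,0,3.22],[0.2,0,3.22],[0.2,0,3.22]], turn=[[0,0,0],[0,0,0],[0,0,0],[0,0,0],[0,0,0],[0,0,0],[0,0,0]], grip=0.25)

```text
time: 9.5
eef_pos: [0.5132, -0.1565, 0.0822]
ee_rot: [-0.027, 1.0, -0.0, 0.001]
contact_force: [1.0, -0.5, 0.3]
gripper_width: 0.0216
grasp_force: 0.0
```

Request:
servo_tool(xyz=[[-0.2,0,0],[-0.4,0,0],[-0.6,0,0],[-0.75,0,0],[-0.9,0,0],[-1.05,0,0],[-1.2,0,0],[-1.25,0,0],[-1.25,0,0]], turn=[[0,0,0],[0,0,0],[0,0,0],[0,0,0],[0,0,0],[0,0,0],[0,0,0],[0,0,0],[0,0,0]])

```text
time: 10.62
eef_pos: [0.5747, -0.1531, 0.0808]
ee_rot: [-0.026, 1.0, -0.0, 0.0]
contact_force: [-0.1, 1.1, 0.0]
gripper_width: 0.021
grasp_force: 0.0
```

Continue in small steps until contact with the fence shows in the force.

Request:
servo_tool(xyz=[[-0.05,0,0],[-0.1,0,0],[-0.15,0,0],[-0.15,0,0]], turn=[[0,0,0],[0,0,0],[0,0,0],[0,0,0]])

```text
time: 11.12
eef_pos: [0.5824, -0.1526, 0.0808]
ee_rot: [-0.027, 1.0, -0.0, 0.0]
contact_force: [-0.1, -0.2, -0.1]
gripper_width: 0.0215
grasp_force: 0.0
```

Request:
servo_tool(xyz=[[-0.03,0,0],[-0.06,0,0],[-0.06,0,0]], turn=[[0,0,0],[0,0,0],[0,0,0]])

```text
time: 11.5
eef_pos: [0.5853, -0.1524, 0.0808]
ee_rot: [-0.026, 1.0, -0.0, 0.0]
contact_force: [0.1, 0.3, -0.1]
gripper_width: 0.0213
grasp_force: 0.0
```

Request:
servo_tool(xyz=[[-0.03,0,0],[-0.06,0,0],[-0.06,0,0]], turn=[[0,0,0],[0,0,0],[0,0,0]])

```text
time: 11.88
eef_pos: [0.5864, -0.1524, 0.0805]
ee_rot: [-0.026, 1.0, 0.0, -0.002]
contact_force: [-7.7, 2.1, 5.4]
gripper_width: 0.021
grasp_force: 4.1
```

```bash
python3 - <<'E'
from h import *
K,T=cam("wrist"); s=r.sense(); print(s["time"],s["eef_pos"],s["contact_force"])
im=r.camera("wrist"); cv2.imwrite("pics/w3.png",im)
E
```

```text
11.875 [ 0.58640674 -0.15239405  0.08051927] [-7.69126307  2.13508835  5.35365344]
```

View pics/w3.png

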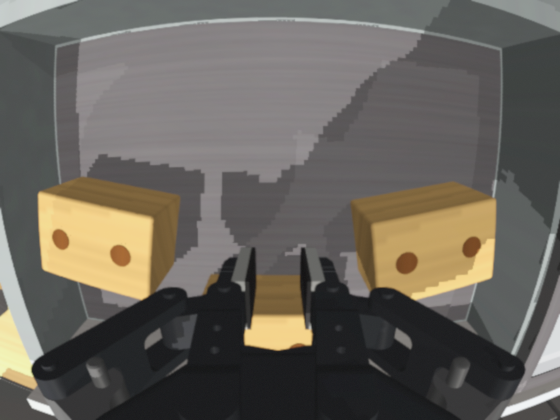

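Request:
servo_tool(xyz=[[0.5,0,0],[1,0,0],[1.4,0,0],[1.4,-0.6,0],[1.4,-1.2,0],[1.4,-1.55,0],[1.4,-1.55,0],[1.4,-1.55,0]], turn=[[0,0,0],[0,0,0],[0,0,0],[0,0,0],[0,0,0],[0,0,0],[0,0,0],[0,0,0]])

```text
time: 12.92
eef_pos: [0.5225, -0.2321, 0.0805]
ee_rot: [-0.027, 1.0, 0.0, -0.0]
contact_force: [1.1, -0.1, -0.1]
gripper_width: 0.0214
grasp_force: 0.0
```

Request:
servo_tool(xyz=[[-0.2,0,0],[-0.4,0,0],[-0.6,0,0],[-0.75,0,0],[-0.9,0,0],[-1.05,0,0],[-1.2,0,0],[-1.3,0,0],[-1.35,0,0],[-1.35,0,0]], turn=[[0,0,0],[0,0,0],[0,0,0],[0,0,0],[0,0,0],[0,0,0],[0,0,0],[0,0,0],[0,0,0],[0,0,0]])

```text
time: 14.18
eef_pos: [0.5897, -0.2299, 0.0807]
ee_rot: [-0.026, 1.0, -0.0, -0.0]
contact_force: [0.5, 0.3, -0.2]
gripper_width: 0.0217
grasp_force: 0.0
```

Request:
servo_tool(xyz=[[-0.02,0,0],[-0.04,0,0],[-0.04,0,0]], turn=[[0,0,0],[0,0,0],[0,0,0]])

```text
time: 14.55
eef_pos: [0.5899, -0.23, 0.0807]
ee_rot: [-0.026, 1.0, 0.0, -0.002]
contact_force: [-8.3, 1.4, 4.8]
gripper_width: 0.0216
grasp_force: 4.0
```

Request:
servo_tool(xyz=[[0.5,0,0],[1,0,0],[1.4,0,0],[1.4,0.8,0],[1.4,1.6,0],[1.4,2.4,0],[1.4,2.98,0],[1.4,2.98,0],[1.4,2.98,0]], turn=[[0,0,0],[0,0,0],[0,0,0],[0,0,0],[0,0,0],[0,0,0],[0,0,0],[0,0,0],[0,0,0]])

```text
time: 15.68
eef_pos: [0.5141, -0.0853, 0.081]
ee_rot: [-0.026, 1.0, -0.0, 0.0]
contact_force: [0.1, -0.3, -0.7]
gripper_width: 0.0216
grasp_force: 0.0
```

Request:
servo_tool(xyz=[[-0.2,0,0],[-0.4,0,0],[-0.6,0,0],[-0.75,0,0],[-0.9,0,0],[-1.05,0,0],[-1.2,0,0],[-1.3,0,0],[-1.35,0,0],[-1.35,0,0]], turn=[[0,0,0],[0,0,0],[0,0,0],[0,0,0],[0,0,0],[0,0,0],[0,0,0],[0,0,0],[0,0,0],[0,0,0]])

```text
time: 16.92
eef_pos: [0.5814, -0.0811, 0.0808]
ee_rot: [-0.026, 1.0, -0.0, 0.0]
contact_force: [-0.2, -0.6, 0.8]
gripper_width: 0.0211
grasp_force: 0.0
```

Request:
servo_tool(xyz=[[-0.03,0,0],[-0.05,0,0],[-0.05,0,0]], turn=[[0,0,0],[0,0,0],[0,0,0]])

```text
time: 17.3
eef_pos: [0.5831, -0.0809, 0.0807]
ee_rot: [-0.026, 1.0, 0.0, -0.001]
contact_force: [-5.5, 0.9, 3.8]
gripper_width: 0.0214
grasp_force: 2.7
```

Request:
servo_tool(xyz=[[0.4,0,0],[0.8,0,0],[0.8,0,-1],[0.8,-0.5,-2],[0.8,-1,-3],[0.8,-1.4,-3.2],[0.8,-1.4,-3.2]], turn=[[0,0,0],[0,0,0],[0,0,0],[0,0,0],[0,0,0],[0,0,0],[0,0,0]])

```text
time: 18.18
eef_pos: [0.5479, -0.155, 0.242]
ee_rot: [-0.025, 1.0, -0.001, 0.001]
contact_force: [-0.8, 1.1, -0.7]
gripper_width: 0.0213
grasp_force: 0.0
```

```bash
python3 - <<'E'
from h import *
K,T=cam("wrist"); s=r.sense(); print(s["time"],s["eef_pos"])
im=r.camera("wrist"); cv2.imwrite("pics/w4.png",cv2.resize(im[100:330,120:460],None,fx=2.3,fy=2.3))
E
```

```text
18.175 [ 0.54794404 -0.15498609  0.24196276]
```

View pics/w4.png

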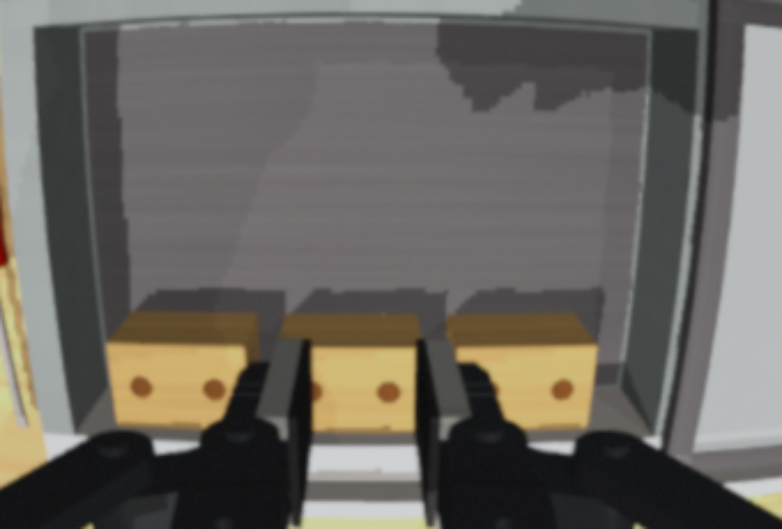

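Request:
servo_tool(xyz=[[0,1,0],[0,2,0],[-0.1,3,0],[-0.1,4,0],[-0.1,5,0],[-0.1,5.2,0],[-0.1,5.2,0],[-0.1,5.2,0]], turn=[[0,0,0],[0,0,0],[0,0,0],[0,0,0],[0,0,0],[0,0,0],[0,0,0],[0,0,0]], grip=0.8)

```text
time: 19.23
eef_pos: [0.5388, 0.1054, 0.2404]
ee_rot: [-0.025, 1.0, -0.0, -0.0]
contact_force: [0.4, -0.4, 0.8]
gripper_width: 0.0681
grasp_force: 0.0
```

Request:
servo_tool(xyz=[[0,0,0.8],[0,0,1.6],[0,0,1.98],[0,0,1.98],[0,0,1.98]], turn=[[0,0,0],[0,0,0],[0,0,0],[0,0,0],[0,0,0]])

```text
time: 19.85
eef_pos: [0.5396, 0.1061, 0.1429]
ee_rot: [-0.026, 1.0, 0.0, 0.001]
contact_force: [0.2, -0.2, 0.2]
gripper_width: 0.0685
grasp_force: 0.0
```

Request:
servo_tool(xyz=[[0,0,0],[0,0,0],[0,0,0],[0,0,0],[0,0,0],[0,0,0],[0,0,0],[0,0,0]], turn=[[0,0,0],[0,0,0],[0,0,0],[0,0,0],[0,0,0],[0,0,0],[0,0,0],[0,0,0]], grip=0, newtons=30)

```text
time: 20.85
eef_pos: [0.5391, 0.1068, 0.1423]
ee_rot: [-0.026, 1.0, 0.0, 0.0]
contact_force: [-2.3, -1.6, 5.9]
gripper_width: 0.0133
grasp_force: 32.4
```

Request:
servo_tool(xyz=[[0,-0.3,0],[0,-0.8,0],[0,-1.3,0],[0,-1.8,0],[0,-2.3,0],[0,-2.8,0],[0,-3.3,0],[0,-3.8,0],[0,-4.3,0],[0,-4.5,0]], turn=[[0,0,0],[0,0,0],[0,0,0],[0,0,0],[0,0,0],[0,0,0],[0,0,0],[0,0,0],[0,0,0],[0,0,0]])

```text
time: 22.1
eef_pos: [0.5495, -0.1193, 0.1423]
ee_rot: [-0.025, 1.0, 0.0, -0.001]
contact_force: [-10.0, 2.9, 13.1]
gripper_width: 0.0136
grasp_force: 33.4
```

Request:
servo_tool(xyz=[[0,-0.2,0],[0,-0.35,0],[0,-0.45,0],[0,-0.52,0],[0,-0.58,0],[0,-0.62,0],[0,-0.62,0]], turn=[[0,0,0],[0,0,0],[0,0,0],[0,0,0],[0,0,0],[0,0,0],[0,0,0]])

```text
time: 22.98
eef_pos: [0.5509, -0.1492, 0.1423]
ee_rot: [-0.026, 1.0, 0.0, -0.001]
contact_force: [-11.1, 0.5, 12.4]
gripper_width: 0.0136
grasp_force: 33.4
```

Request:
servo_tool(xyz=[[0.02,-0.05,-0.01],[0.02,-0.1,-0.01],[0.02,-0.1,-0.01]], turn=[[0,0,0],[0,0,0],[0,0,0]])

```text
time: 23.35
eef_pos: [0.551, -0.1538, 0.1423]
ee_rot: [-0.026, 1.0, 0.0, -0.001]
contact_force: [-5.2, 1.1, 5.4]
gripper_width: 0.0136
grasp_force: 32.5
```

Request:
servo_tool(xyz=[[0,-0.05,0],[0,-0.1,0],[0,-0.1,0]], turn=[[0,0,0],[0,0,0],[0,0,0]])

```text
time: 23.72
eef_pos: [0.5511, -0.1545, 0.1423]
ee_rot: [-0.028, 1.0, 0.003, -0.001]
contact_force: [-10.3, 13.6, 13.1]
gripper_width: 0.0132
grasp_force: 34.4
```

Request:
servo_tool(xyz=[[0,0.05,0],[0,0.05,0],[0,0.05,0],[0,0.05,0],[0,0.05,0],[0,0.05,-1],[0,0.05,-2],[0,0.05,-2.5],[0,0.05,-2.5]], turn=[[0,0,0],[0,0,0],[0,0,0],[0,0,0],[0,0,0],[0,0,0],[0,0,0],[0,0,0],[0,0,0]], grip=0.8)

```text
time: 24.85
eef_pos: [0.5527, -0.1568, 0.2696]
ee_rot: [-0.026, 1.0, -0.0, 0.002]
contact_force: [0.4, 0.7, -0.3]
gripper_width: 0.0682
grasp_force: 0.0
```

```bash
python3 - <<'E'
from h import *
s=r.sense(); print(s["time"],s["eef_pos"])
im=r.camera("wrist"); cv2.imwrite("pics/w5.png",im)
E
```

```text
24.85 [ 0.55274607 -0.15682009  0.26962244]
```

View pics/w5.png

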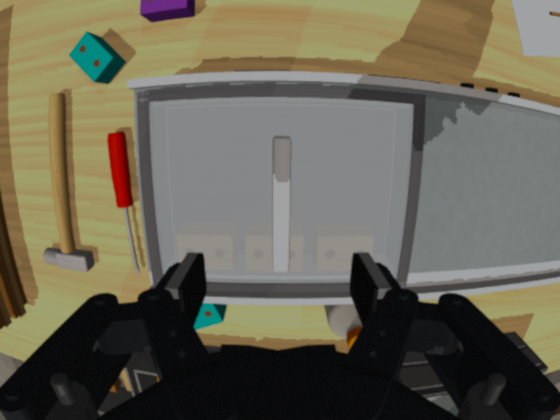

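The guard sits at the right end (panel edge near column 140). The three blanks lie in a straight row at the fence (row ~250) and the gripper is clear.

```bash
python3 -c "
from plant import r
print(r.close_job())"
```

```text
the job is handed in; nothing more can be done
None
```

I handed the job in at about 25 s of the 67 s allowed: guard slid open, the three blanks pushed flush against the fence in one row, guard shut to its stop, no bystander touched; the hand-in returned no verdict.

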